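# Clear the two-way chute, then tip the stoppers into the deep tub

### The arm

A 6-joint arm with a two-finger parallel gripper is mounted at the origin on a cart in front of the work surface, level with it; the furniture and walls round the work are solid. World frame = base frame: x ahead of the robot, y to its left, z up, the work surface at z = 0. Lengths are in m, angles in rad, forces in N, time in s.
With the tool pointing down it reaches from about 0.35 to 0.8 m from the base axis. Payload 7.3 kg.
Tool frame: the origin (TCP) lies at the very end of the fingers, on their centre line; the grasp point (between the pads) lies 19 mm behind it (ctrl.tcp_to_grasp is the distance from the TCP to the grasp point, in m); z points along the fingers, y is the line along which they close (so a half turn about z gives the same grasp; the last joint's range is limited). The gripper opens to 85 mm and grips with 20 to 120 N. Pads are 22 mm wide; open, the fingers measure 114 mm over their backs; the gripper's body (76 mm by 85 mm) begins 54 mm behind the grasp point. The pads swing forward as they close: fully open they stand 13 mm farther back than shut.
Start: joints at [-1.433, 0.342, 1.524, -0, 1.275, -0.146], TCP at [0.147, -0.504, 0.231] pointing down, gripper open.
Joint ranges: [-2.53, 2.53], [-0.77, 2.02], [0.04, 2.7], [-1, 4.14], [0.28, 2.66], [-3.11, 3.11]. Speed limits (rad/s): [2.57, 2.57, 3.14, 3.14, 3.14, 3.14].

### API

Orientations are given as a rotation vector (axis times angle).
In Python, from station import ctrl gives the robot as it stands.
- The arm moves only by the tool arm_command, never from a script. Its argument "increments" is a list of rows, each a list of 7 numbers: the shift along the tool's x, y, z in mm, then the turn, a rotation vector about the tool's x, y, z in rad, then the closure, from 0 (fully open) to 1 (shut). In form: [[tx, ty, tz, ax, ay, az, hand], ...]. A call has 1 to 8 rows; each row is the pose to reach, as a shift and turn from the pose commanded when the call began, along the tool's axes at that moment; what a row does not reach only later rows make up. A row lasts 1/10 s, in which the tool goes at most 50 mm and 8.59 degrees, less where a joint would pass 70% of its speed; a pose out of reach is approached as far as the arm can. A call with a gripper value outside its range is refused whole. The fingers move at their own pace and stop on an object; "squeeze" is the grip in N (left out, the last holds). Time passes only in rows, so rows that repeat a pose let the fingers close. It gives the time, the measured TCP pose, the force, the opening and the grip force at its end, in the units of the state.
- ctrl.sense(): the state, without advancing time (a new reading comes with each control period).
- ctrl.snapshot(name): name is "side" or "top"; returns the picture (400x640x3 uint8, blue, green, red); there is no depth.
- ctrl.get_calibration(name): a dict with "intrinsics" (3x3 intrinsics, pixels), "distortion" ([k1, k2, p1, p2, k3] as OpenCV has them; the pictures are not rectified), "xyz" and "attitude" of the camera in the world. Camera axes: x right, y up, looking along -z (the intrinsics and any distortion apply to the point x, -y, -z); pixel columns grow to the right and rows downward; lengths in m; the calibration is good to about 2 mm. A picture is of the moment at which its call begins. get_calibration takes no time and is no camera call.
- ctrl.finish_job(): hands the job in; it is judged then, once.
The state is a dict: "time": time; "joint_pos": joint angles; "joint_vel": joint speeds; "joint_efforts": joint torques, N m; "ee_pos": TCP position; "tool_rot": TCP orientation; "force": force on the tool from outside, world axes, zero at the start; "moment": the same for the moment, N m; "width": finger opening in m; "finger_force": force on a finger pad.
Only numpy, scipy, OpenCV 4.12 (cv2) and the standard library are available. Lean on these libraries where they do the work, as an engineer would, in place of code of your own. Each camera call takes 0.05 s, during which the arm holds its last target. There are 200 camera calls.

### The job

Clear the two broken cork bits off the chute's feed shelf through its mouth into the shallow tray, with the chute's flap first turned fully over so that it leads to the tray. Then turn the flap fully over to the other side, pick up the scoop by its handle and tip its three rubber stoppers into the mouth so that all of them end in the deep tub, and set the empty scoop down level on the bare table. Leave the flap leading to the tub, and do not knock the mug, jars, lamp or dish about.

Things in the scene. Friction and masses are not known exactly. Their poses are not given: they have to be found in the camera images.
- chute: Fixed two-way chute of clear and white plastic. Origin on the table under its centre, z up, +x to its back (away from the robot at yaw 0), y along its two exits. Under the mouth two 45 degree ramps lead to exits at y = +80 and -80 mm, lips 50 mm high. Under each exit stands one receiver (tub or tray), centred at y = +130 or -130 mm; which is which varies. Its flap's lever is in front (-x).
- flap (a joint): Angle of the flap inside the chute about the chute's +x axis, rad, end stops at -0.62 and +0.62, 0 = upright. Hinged at the chute's y 0, z 132 mm. Positive = flap and lever lean to the chute's -y side, closing that exit: things slide out at +y. Negative = they slide out at -y. Moved by its lever with 1 to 3 N at the knob; stays where left. Starts within 0.25 of upright.
- lever_knob (a point): Centre of the lever's black knob, a round grip 20 mm in diameter, 26 mm long along the chute's x, on an 8 mm steel rod 95 mm from the hinge axis, 74 mm in front (-x) of the chute's centre. Centre 227 mm high when upright; 209 mm high and 55 mm to the side at either end stop. The rod stands 11 mm in front of the chute's front wall.
- mouth (a point): Centre of the chute's open square mouth, 200 mm above the table, axes as the chute's. Inner size 90 mm in x, 84 mm in y. Tops of its side walls (y) are 200 mm high, of its back wall 196 mm (under the shelf edge), of its front wall 216 mm.
- feed_shelf (a point): Centre of the feed shelf's top face, 96 mm behind (+x) the mouth's centre, 200 mm above the table. The shelf is level, 100 mm long in x (46 to 146 mm behind the mouth's centre), 92 mm wide inside, with 10 mm high rims on its two y sides only: open to the mouth and at the back.
- throat (a point): Point inside the chute under the centre of the mouth, 165 mm above the table, through which things fall.
- tub: Fixed deep white plastic tub, 124 x 130 mm, 46 mm high, walls 4 mm, open on top. Origin under its centre, axes parallel to the chute's.
- tray: Fixed shallow steel tray, 124 x 130 mm, 24 mm high, walls 3 mm, open on top. Origin under its centre, axes parallel to the chute's.
- scoop: Loose aluminium scoop, 80 g, with a black handle. Origin on the underside at the centre of the pan, z up; pan 90 mm (x) by 64 mm (y), floor 3 mm, side and rear walls 26 mm high, front end open: the open lip is at x = -45 mm, the handle runs backward along x from 45 to 125 mm. It starts on the table with the lip towards the robot, to the left or the right of the chute.
- scoop_handle (a point): Grip point of the scoop's handle: a straight bar 14 mm wide (y) and 14 mm high along the scoop's x axis; this point is at x = 90 mm, at its mid-height, 28 mm above the scoop's underside.
- scoop_lip (a point): Middle of the scoop's open front lip, at x = -45 mm, 3 mm above its underside, on the floor's upper face.
- stopper_0_mid (a point): Centre of a loose tapered dark rubber stopper, 21 mm wide at its larger end, 17 mm at the smaller, 22 mm high, 14 g; starts standing in the scoop. It slides on a slope of 40 degrees or more.
- stopper_1_mid (a point): Centre of a loose tapered dark rubber stopper, 21 mm wide at its larger end, 17 mm at the smaller, 22 mm high, 14 g; starts standing in the scoop. It slides on a slope of 40 degrees or more.
- stopper_2_mid (a point): Centre of a loose tapered dark rubber stopper, 21 mm wide at its larger end, 17 mm at the smaller, 22 mm high, 14 g; starts standing in the scoop. It slides on a slope of 40 degrees or more.
- cork_0_mid (a point): Centre of a loose chunky broken bit of cork, about 25 mm across and 18 mm high, 10 g, on the feed shelf.
- cork_1_mid (a point): Centre of a loose chunky broken bit of cork, about 25 mm across and 18 mm high, 10 g, on the feed shelf.
- mug: Loose white enamel mug lying on its side, 110 x 102 x 86 mm, a bystander on the table at the side of the chute away from the scoop. Origin under its centre, on the table.
- jar_left: Loose amber reagent jar, 72 mm in diameter, 132 mm high, a bystander behind the receiver at +y. Origin at the centre of its underside.
- jar_right: Loose amber reagent jar, 72 mm in diameter, 132 mm high, a bystander behind the receiver at -y. Origin at the centre of its underside.
- lamp: Loose small glass spirit lamp, 64 x 66 mm, 88 mm high, a bystander in front of one receiver. Origin at the centre of its underside.
- petri: Loose Petri dish, 105 mm in diameter, 23 mm high, a bystander in front of the other receiver. Origin at the centre of its underside.

How it is judged:
By the outcome, as a careful person would: the job done as asked, in the order asked, and still so for the second after the job is handed in, with the robot touching nothing.
It also fails if it takes over 72 s, if anything falls off the work surface, if the arm or the gripper's body presses on something with over 40 N, if the wrist force passes 120 N, or if a joint passes its speed limit or range.

## Working session

There is one attempt and no reset: what is moved stays moved. The work goes in short steps, Python scripts to look and compute and a tool call to move; the robot and the scene stay as the last step left them, time stands still between calls to the robot, and variables do not carry over. Pictures are saved under pics/ and viewed, at most 10 in all, crops included, and the job is handed in when it is done.

Besides the shell and the picture viewer there is one more tool, called after ">>>" in YAML: its name, and indented under it one key for each argument. arm_command: Moves the arm, as the interface text tells. Its arguments: {"type":"object","properties":{"increments":{"type":"array","items":{"type":"array","items":{"type":"number"}}},"squeeze":{"type":"number"}},"required":["increments"]}

```bash
ls; mkdir -p pics; python3 - <<'E'
from station import ctrl
import cv2
for n in("side","top"):
    cv2.imwrite(f"pics/{n}0.png",ctrl.snapshot(n)); print(ctrl.get_calibration(n))
s=ctrl.sense();print(s['time'],s['ee_pos'],s['tool_rot'],s['width'],ctrl.tcp_to_grasp)
E
```

```text
pics
{'intrinsics': array([[405.69518825,   0.        , 322.17391291],
       [  0.        , 405.69518825, 200.15962145],
       [  0.        ,   0.        ,   1.        ]]), 'distortion': array([-0.00389045,  0.        ,  0.        ,  0.        ,  0.        ]), 'xyz': array([ 0.16722678, -0.94393291,  0.92013084]), 'attitude': array([ 0.89929322, -0.17094704, -0.36567212])}
{'intrinsics': array([[426.69280188,   0.        , 324.57448891],
       [  0.        , 426.69280188, 192.82617093],
       [  0.        ,   0.        ,   1.        ]]), 'distortion': array([-0.04867337,  0.        ,  0.        ,  0.        ,  0.        ]), 'xyz': array([ 0.34926076, -0.04815618,  1.39115504]), 'attitude': array([ 0.13632324, -0.09503409, -1.57644886])}
0.1 [ 0.14698886 -0.50364864  0.2307279 ] [-3.10873168e+00 -4.44112532e-01 -4.16120815e-05] 0.0853206160608928 0.0187
```

View pics/side0.png

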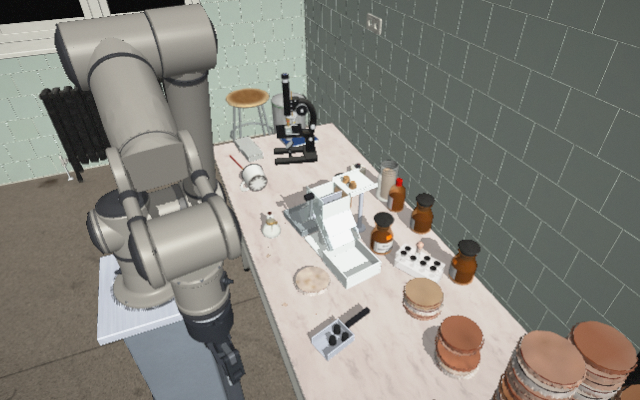

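View pics/top0.png

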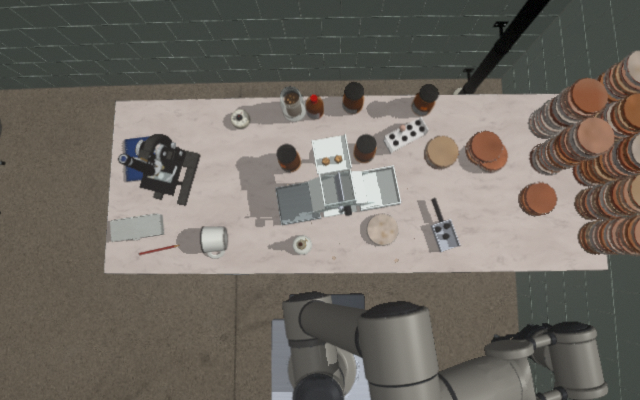

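The tray (grey) is at +y, image left at about (297,203) in the top view. The tub (white) is at -y, about (380,188), and the scoop is to the right at (443,235). I'll enlarge both views.

```bash
python3 - <<'E'
import cv2
a=cv2.imread("pics/top0.png")[125:265,265:465];cv2.imwrite("pics/t1.png",cv2.resize(a,None,fx=4,fy=4,interpolation=cv2.INTER_CUBIC))
a=cv2.imread("pics/side0.png")[155:365,255:395];a=cv2.resize(a[:150],None,fx=4,fy=4,interpolation=cv2.INTER_CUBIC);cv2.imwrite("pics/s1.png",a)
E
```

```text
(no output)
```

View pics/t1.png

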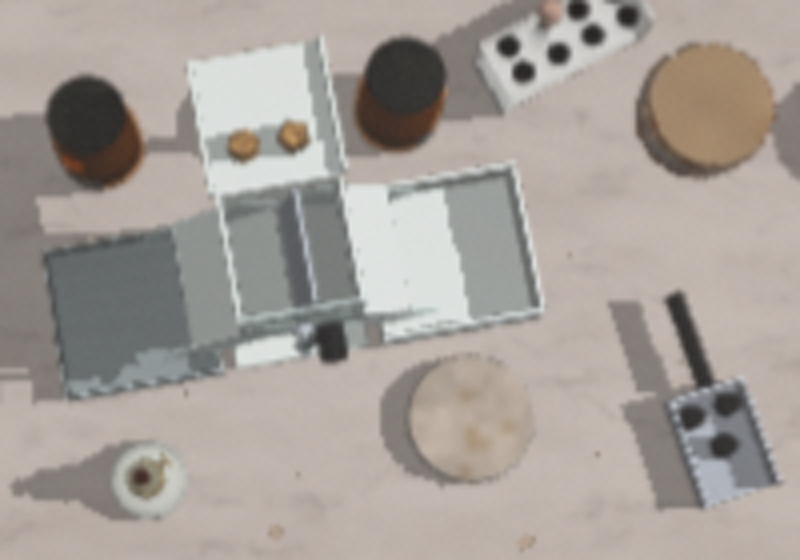

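View pics/s1.png

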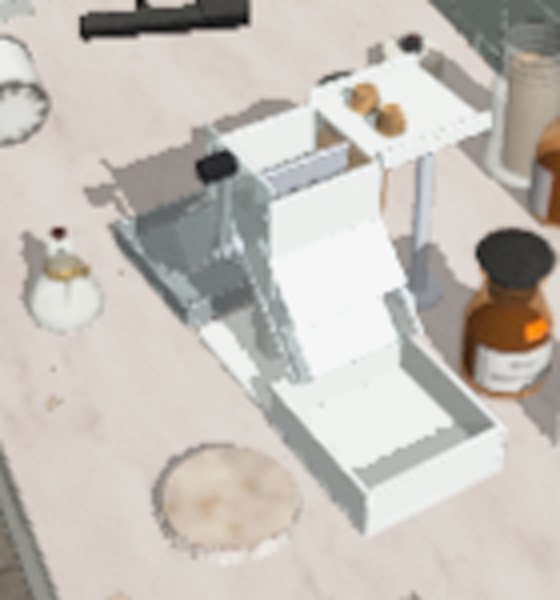

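The top crop shows the tub's outer corners at (517,163) and (543,312), and the tray's at (45,252) and (68,398). The knob is at (331,341) and the corks are at (243,144) and (293,134). The scoop pan's rear corners are at (742,380) and (668,402), with the handle end at (675,295).

In the side crop the knob is at (215,165).

```bash
cat > h.py <<'E'
import numpy as np,cv2
from scipy.spatial.transform import Rotation as R
from scipy.optimize import least_squares
from station import ctrl
cal={n:ctrl.get_calibration(n) for n in("side","top")}
def proj(n,P):
    c=cal[n];q=(np.atleast_2d(P)-c['xyz'])@R.from_rotvec(c['attitude']).as_matrix()
    q=q*[1,-1,-1]
    return cv2.projectPoints(q.reshape(-1,1,3),np.zeros(3),np.zeros(3),c['intrinsics'],c['distortion'])[0].reshape(-1,2)
def onz(n,uv,z):
    c=cal[n];u=cv2.undistortPoints(np.array(uv,float).reshape(-1,1,2),c['intrinsics'],c['distortion']).reshape(-1,2)
    d=np.c_[u[:,0],-u[:,1],-np.ones(len(u))]@R.from_rotvec(c['attitude']).as_matrix().T
    return c['xyz']+d*((z-c['xyz'][2])/d[:,2])[:,None]
def crop(c,off,f=4): return (np.array(c,float)+.5)/f-.5+off
def place(p,L):  # p: x,y,yaw
    L=np.atleast_2d(L);c,s=np.cos(p[2]),np.sin(p[2])
    return np.c_[p[0]+c*L[:,0]-s*L[:,1],p[1]+s*L[:,0]+c*L[:,1],L[:,2]]
E
python3 - <<'E'
from h import *
T=(265,125);S=(255,155)
top=crop([(517,163),(543,312),(45,252),(68,398),(331,341)],T)
sid=crop([(502,432),(365,492),(215,165)],S)
m=1e-3
def kn(f): return np.array([-74,-95*np.sin(f),132+95*np.cos(f)])*m
def f(p):
    L=np.array([[62,-195,46],[-62,-195,46],[62,195,24],[-62,195,24]])*m
    return np.r_[proj("top",place(p,np.vstack([L,kn(p[3])])))-top, proj("side",place(p,np.vstack([L[:2],kn(p[3])])))-sid].ravel()
r=least_squares(f,[.5,0,0,.1]);print("chute",r.x.round(4),r.fun.round(1))
p=r.x
print("knob",place(p,kn(p[3])),"mouth",place(p,[0,0,.2]))
sc=crop([(742,380),(668,402),(778,482),(706,505),(675,295)],T)
L=np.array([[45,-32,26],[45,32,26],[-45,-32,26],[-45,32,26],[125,0,35]])*m
r=least_squares(lambda q:(proj("top",place(q,L))-sc).ravel(),[.4,-.3,0]);print("scoop",r.x.round(4),r.fun.round(1)); q=r.x
print("handle",place(q,[.09,0,.028]))
co=onz("top",crop([(243,144),(293,134)],T),.212);print("corks",co)
c,s=np.cos(p[2]),np.sin(p[2]);print("corks local",(co[:,:2]-p[:2])@np.array([[c,-s],[s,c]]))
st=onz("top",crop([(692,415),(727,404),(723,444)],T),.022);print("stoppers",st)
print("petri",onz("top",crop([(470,417)],T),.02),"lamp",onz("top",crop([(148,478)],T),.03),"jars",onz("top",crop([(92,113),(404,75)],T),.132),"mug",onz("top",[(214,240)],.05))
rt=R.from_rotvec(ctrl.sense()['tool_rot']).as_matrix();print(rt.round(3))
E
```

```text
chute [ 0.5437 -0.0551  0.1615  0.1547] [ 0.3 -0.2  1.3  0.3 -0.5 -0.8 -0.4  0.2  0.4  0.4  0.4 -1.7 -0.3  0.4
 -0.4 -0.2]
knob [[ 0.47302655 -0.08143355  0.22586563]] mouth [[ 0.54371093 -0.05509037  0.2       ]]
scoop [ 0.4112 -0.3966  0.2961] [ 0.1 -0.8 -0.3 -0.3  0.7  0.7 -0.3  1.1 -0.2 -0.6]
handle [[ 0.49730654 -0.37039013  0.028     ]]
corks [[ 0.61618811 -0.02063348  0.212     ]
 [ 0.62296495 -0.05603586  0.212     ]]
corks local [[ 0.07707387  0.02235705]
 [ 0.07807116 -0.01367433]]
stoppers [[ 0.43365529 -0.37331204  0.022     ]
 [ 0.44213426 -0.40168183  0.022     ]
 [ 0.41030342 -0.3970235   0.022     ]]
petri [[ 0.433996   -0.19630458  0.02      ]] lamp [[0.38724925 0.06102043 0.03      ]] jars [[ 0.65988685  0.0956918   0.132     ]
 [ 0.68626407 -0.14120816  0.132     ]] mug [[0.40126809 0.33715138 0.05      ]]
[[ 0.96   0.28  -0.   ]
 [ 0.28  -0.96   0.001]
 [ 0.    -0.001 -1.   ]]
```

```bash
cat >> h.py <<'E'
CH=np.array([.5437,-.0551,.1615]); SC=np.array([.4112,-.3966,.2961])
def down(yaw,tilt=0): # tool x at yaw, z down; tilt>0 swings tool z towards +x(yaw)
    return R.from_euler('z',yaw)*R.from_euler('y',-tilt)*R.from_euler('x',np.pi)
def go(*tg):
    """each target: (frame, (x,y,z) mm of TCP in frame, tilt, yaw offset)"""
    s=ctrl.sense();p0=np.array(s['ee_pos']);r0=R.from_rotvec(s['tool_rot'])
    print('t',round(s['time'],2),'F',np.round(s['force'],1),'w',round(s['width'],4),'q',np.round(s['joint_pos'],2))
    for f in(CH,SC):
        print('  local mm',(R.from_euler('z',-f[2]).apply(p0-[f[0],f[1],0])*1000).round(1),'tool z',R.from_euler('z',-f[2]).apply(r0.as_matrix()[:,2]).round(3))
    for F,P,tilt,dy in tg:
        w=place(F,np.array(P)/1000.)[0]
        print(np.r_[(r0.inv().apply(w-p0)*1000).round(1),(r0.inv()*down(F[2]+dy,tilt)).as_rotvec().round(3)])
E
python3 -c "
from h import *
go((CH,(-80,28,290),0,0),(CH,(-80,28,205),0,0))"
```

```text
t 0.1 F [ 0.4 -0.4 -0.3] w 0.0853 q [-1.43  0.34  1.52  0.    1.28 -0.15]
  local mm [-463.7 -378.9  230.7] tool z [ 0.     0.001 -1.   ]
  local mm [-283.9  -25.3  230.7] tool z [ 0.     0.001 -1.   ]
[ 4.305e+02 -3.572e+02 -5.870e+01 -1.000e-03 -0.000e+00  1.220e-01]
[ 4.304e+02 -3.570e+02  2.630e+01 -1.000e-03 -0.000e+00  1.220e-01]
```

>>> arm_command:
  increments:
    - [30,-20,-40,0,0,0.02,1]
    - [70,-55,-58,0,0,0.05,1]
    - [110,-90,-58,0,0,0.08,1]
    - [150,-122,-58,0,0,0.122,1]
    - [190,-155,-58,0,0,0.122,1]
    - [228,-188,-58,0,0,0.122,1]
    - [266,-220,-58,0,0,0.122,1]
    - [304,-252,-58,0,0,0.122,1]
  squeeze: 40

```text
time: 0.9
ee_pos: [0.3606, -0.1874, 0.2893]
tool_rot: [3.131, 0.253, 0.0]
force: [0.1, -0.9, -0.4]
width: -0.0003
finger_force: 0.0
```

```bash
python3 -c "
from h import *
go((CH,(-80,28,290),0,0),(CH,(-80,28,205),0,0))"
```

```text
t 0.9 F [ 0.1 -0.9 -0.4] w -0.0003 q [-0.67  0.07  1.71 -0.    1.36  0.74]
  local mm [-202.  -101.1  289.3] tool z [ 0. -0. -1.]
  local mm [ 12.7 214.9 289.3] tool z [ 0. -0. -1.]
[ 122.  -129.2   -0.8    0.    -0.    -0. ]
[ 122.  -129.2   84.2    0.    -0.    -0. ]
```

>>> arm_command:
  increments:
    - [34,-36,0,0,0,0,1]
    - [68,-72,0,0,0,0,1]
    - [102,-108,0,0,0,0,1]
    - [122,-129,0,0,0,0,1]
    - [122,-129,30,0,0,0,1]
    - [122,-129,65,0,0,0,1]
    - [122,-129,84,0,0,0,1]
    - [122,-129,84,0,0,0,1]

```text
time: 1.7
ee_pos: [0.4579, -0.0418, 0.2026]
tool_rot: [-3.129, -0.254, 0.01]
force: [-0.2, 0.4, 0.4]
width: 0.0001
finger_force: 0.0
```

```bash
python3 -c "
from h import *
go((CH,(-80,-30,196),0,0))
import cv2
a=ctrl.snapshot('side')[120:270,230:430];cv2.imwrite('pics/s2.png',cv2.resize(a,None,fx=4,fy=4))"
```

```text
t 1.7 F [-0.2  0.4  0.4] w 0.0001 q [-0.26  0.25  1.73 -0.    1.16  1.15]
  local mm [-82.5  27.  202.6] tool z [-0.006  0.003 -1.   ]
  local mm [148.2 325.8 202.6] tool z [-0.005  0.003 -1.   ]
[ 2.6e+00  5.7e+01  6.5e+00 -3.0e-03  6.0e-03  1.0e-03]
```

View pics/s2.png

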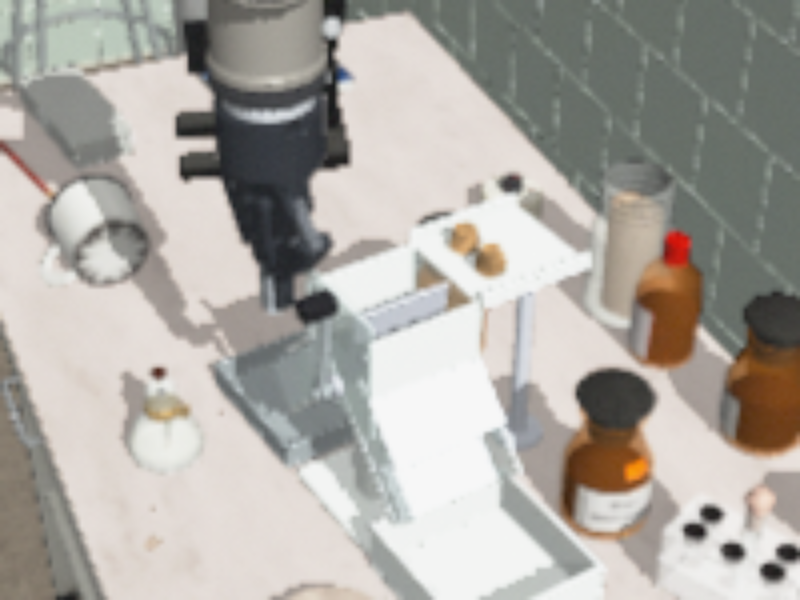

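The closed fingertips at (280,300) sit on the +y side of the knob at (318,306). I'll push towards -y.

>>> arm_command:
  increments:
    - [3,10,0,0,0,0,1]
    - [3,20,1,0,0,0,1]
    - [3,30,2,0,0,0,1]
    - [3,38,4,0,0,0,1]
    - [3,46,6,0,0,0,1]
    - [3,51,7,0,0,0,1]
    - [3,55,7,0,0,0,1]
    - [3,55,7,0,0,0,1]

```text
time: 2.55
ee_pos: [0.4715, -0.0967, 0.1982]
tool_rot: [3.131, 0.253, -0.0]
force: [0.3, 0.4, -0.0]
width: 0.0
finger_force: 0.0
```

```bash
python3 -c "
from h import *
go((CH,(-80,-32,195),0,0))"
```

```text
t 2.55 F [ 0.3  0.4 -0. ] w 0.0 q [-0.36  0.29  1.69 -0.    1.16  1.05]
  local mm [-77.9 -29.5 198.2] tool z [-0. -0. -1.]
  local mm [145.2 269.2 198.2] tool z [-0. -0. -1.]
[-2.1  2.5  3.2  0.   0.  -0. ]
```

>>> arm_command:
  increments:
    - [0,1,1,0,0,0,1]
    - [0,2,2,0,0,0,1]
    - [0,3,2,0,0,0,1]
    - [0,4,2,0,0,0,1]
    - [0,4,2,0,0,0,1]

```text
time: 3.05
ee_pos: [0.4719, -0.0985, 0.1962]
tool_rot: [-3.128, -0.254, 0.001]
force: [0.3, 8.0, 1.2]
width: 0.0002
finger_force: 3.8
```

```bash
python3 - <<'E'
from h import *
go((CH,(-80,-32,195),0,0))
def kn(f): return np.array([-74,-95*np.sin(f),132+95*np.cos(f)])*1e-3
for n,b in(("side",(155,260)),("top",(165,300))):
    im=ctrl.snapshot(n);cv2.imwrite(f'pics/{n}3.png',im)
    print(n,[proj(n,place(CH,kn(f))).round(1) for f in(.5,.62)])
a=cv2.resize(cv2.imread('pics/side3.png')[150:250,270:400],None,fx=4,fy=4,interpolation=2)
b=cv2.resize(cv2.imread('pics/top3.png')[150:250,310:380],None,fx=4,fy=4,interpolation=2)
cv2.imwrite('pics/c3.png',np.hstack([a,b]))
E
```

```text
t 3.05 F [0.3 8.  1.2] w 0.0002 q [-0.37  0.3   1.69  0.    1.15  1.04]
  local mm [-77.8 -31.3 196.2] tool z [-0.     0.003 -1.   ]
  local mm [145.1 267.4 196.2] tool z [ 0.     0.003 -1.   ]
[-2.2e+00  7.0e-01  1.2e+00 -3.0e-03  0.0e+00  1.0e-03]
side [array([[313.6, 204.3]]), array([[315.4, 207.8]])]
top [array([[358.7, 208.8]]), array([[362. , 208.5]])]
```

View pics/c3.png

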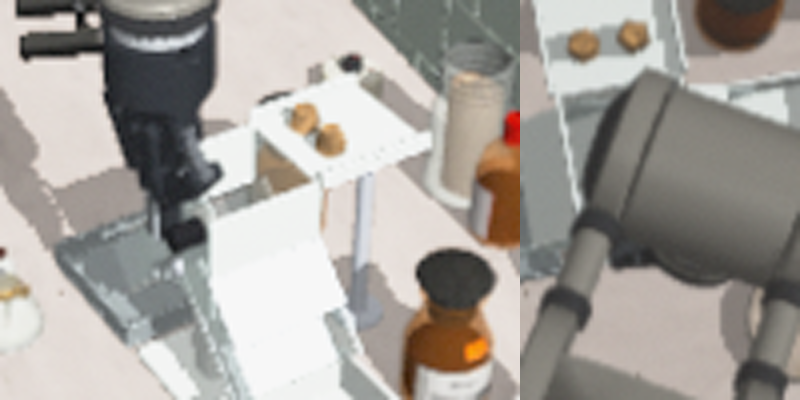

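The knob is at side pixel (315.6,208.9), where the 0.62 stop is predicted, and there is 8 N of contact, so the flap is fully over. Next I go behind the corks.

>>> arm_command:
  increments:
    - [0,-8,-5,0,0,0,1]
    - [0,-10,-50,0,0,0,0.74]
    - [25,-15,-80,0,0,0,0.74]
    - [70,-25,-80,0,0,0,0.74]
    - [115,-37,-80,0,0,0,0.74]
    - [160,-37,-80,0,0,0,0.74]
    - [192,-37,-80,0,0,0,0.74]
    - [192,-37,-80,0,0,0,0.74]

```text
time: 3.95
ee_pos: [0.6583, -0.0316, 0.2743]
tool_rot: [3.131, 0.256, -0.001]
force: [-0.7, 0.1, -1.2]
width: 0.0222
finger_force: 0.0
```

```bash
python3 -c "
from h import *
go((CH,(112,4,206),0,0),(CH,(38,4,206),0,0))"
```

```text
t 3.95 F [-0.7  0.1 -1.2] w 0.0222 q [-0.16  0.58  1.02 -0.    1.54  1.24]
  local mm [116.8   4.8 274.3] tool z [-0.001 -0.    -1.   ]
  local mm [342.8 277.1 274.3] tool z [-0.001  0.    -1.   ]
[-4.80e+00  8.00e-01  6.83e+01  0.00e+00  1.00e-03  2.00e-03]
[-7.88e+01  7.00e-01  6.83e+01  0.00e+00  1.00e-03  2.00e-03]
```

>>> arm_command:
  increments:
    - [-4,1,35,0,0,0,0.74]
    - [-4,1,60,0,0,0,0.74]
    - [-4,1,69,0,0,0,0.74]
    - [-4,1,69,0,0,0,0.74]
    - [-10,1,69,0,0,0,0.74]
    - [-18,1,69,0,0,0,0.74]
    - [-26,1,69,0,0,0,0.74]
    - [-34,1,69,0,0,0,0.74]

```text
time: 4.75
ee_pos: [0.6217, -0.0394, 0.2083]
tool_rot: [3.131, 0.254, 0.002]
force: [-0.0, 0.3, 0.2]
width: 0.022
finger_force: 0.1
```

```bash
python3 - <<'E'
from h import *
go((CH,(38,4,205),0,0))
a=cv2.resize(ctrl.snapshot('side')[150:250,270:420],None,fx=4,fy=4,interpolation=2)
cv2.imwrite('pics/c4.png',a)
E
```

```text
t 4.75 F [-0.   0.3  0.2] w 0.022 q [-0.19  0.54  1.27 -0.    1.33  1.22]
  local mm [ 79.5   3.  208.3] tool z [ 0.001 -0.001 -1.   ]
  local mm [305.6 280.3 208.3] tool z [ 0.001 -0.001 -1.   ]
[-4.15e+01 -1.00e+00  3.20e+00  1.00e-03 -1.00e-03  0.00e+00]
```

View pics/c4.png

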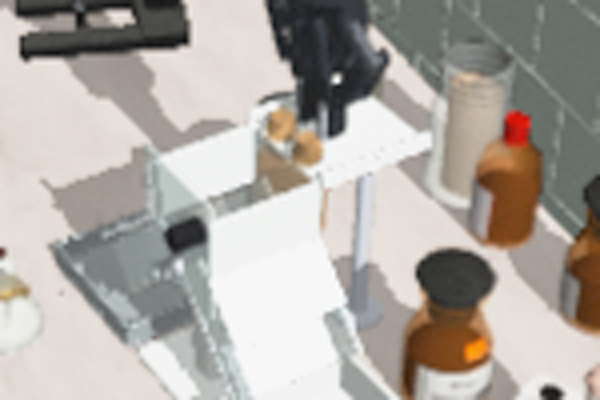

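The corks at (282,125) and (308,148) are at the shelf edge, moving ahead of the fingers. I keep pushing.

>>> arm_command:
  increments:
    - [-8,0,1,0,0,0,0.74]
    - [-16,0,1,0,0,0,0.74]
    - [-26,0,1,0,0,0,0.74]
    - [-38,0,1,0,0,0,0.74]
    - [-48,0,1,0,0,0,0.74]
    - [-48,0,1,0,0,0,0.74]
    - [-48,0,-40,0,0,0,0.74]
    - [-48,0,-65,0,0,0,1]

```text
time: 5.6
ee_pos: [0.5755, -0.0469, 0.2743]
tool_rot: [3.131, 0.254, 0.003]
force: [-0.0, 0.3, 1.0]
width: 0.0087
finger_force: 0.0
```

```bash
python3 - <<'E'
from h import *
go((CH,(-80,-88,280),0,0),(CH,(-80,-88,197),0,0))
a=cv2.resize(ctrl.snapshot('side')[150:250,270:420],None,fx=4,fy=4,interpolation=2)
b=cv2.resize(ctrl.snapshot('top')[130:230,270:320],None,fx=4,fy=4,interpolation=2)
cv2.imwrite('pics/c5.png',np.hstack([a,b]))
E
```

```text
t 5.6 F [-0.   0.3  1. ] w 0.0087 q [-0.21  0.41  1.3   0.    1.43  1.19]
  local mm [ 32.7   2.9 274.3] tool z [ 0.002 -0.001 -1.   ]
  local mm [259.1 286.5 274.3] tool z [ 0.002 -0.001 -1.   ]
[-1.127e+02  9.090e+01 -5.900e+00  1.000e-03 -2.000e-03  0.000e+00]
[-1.128e+02  9.090e+01  7.710e+01  1.000e-03 -2.000e-03  0.000e+00]
```

View pics/c5.png

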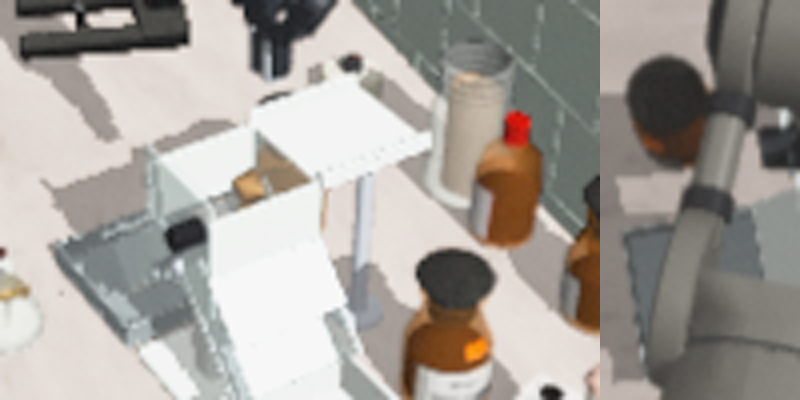

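The shelf is clear, and one cork shows at (248,185) in the mouth, still falling. I move on to the knob's other side and then check the tray by colour.

>>> arm_command:
  increments:
    - [-20,40,-6,0,0,0,1]
    - [-60,75,-6,0,0,0,1]
    - [-100,91,-6,0,0,0,1]
    - [-113,91,-6,0,0,0,1]
    - [-113,91,-6,0,0,0,1]

```text
time: 6.2
ee_pos: [0.4766, -0.1556, 0.2779]
tool_rot: [-3.131, -0.25, 0.001]
force: [0.4, 0.8, 0.8]
width: -0.0002
finger_force: 0.0
```

```bash
cat > ck.py <<'E'
from h import *
def corks(show=True):
    for n,off in (("top",.2),("side",.2)):
        im=ctrl.snapshot(n);h=cv2.cvtColor(im,cv2.COLOR_BGR2HSV).astype(int)
        m=((h[...,0]>8)&(h[...,0]<25)&(h[...,1]>90)&(h[...,2]>60)).astype(np.uint8)
        k,_,st,c=cv2.connectedComponentsWithStats(m)
        for i in range(1,k):
            if st[i,4]>=3:
                o=[c[i]];
                L=lambda z:(R.from_euler('z',-CH[2]).apply(onz(n,o,z)[0]-[CH[0],CH[1],0])*1000).round(0)[:2]
                a,b=L(.01),L(.17)
                if abs(b[0])<220 and abs(b[1])<260: print(n,c[i].round(1),st[i,4],'z10',a,'z170',b)
corks()
go((CH,(-80,-88,197),0,0))
E
python3 ck.py
```

```text
top [362.6 154.1] 138 z10 [ 123. -105.] z170 [ 87. -89.]
top [292.5 163.4] 153 z10 [133. 129.] z170 [ 95. 118.]
top [328.2 180.8] 60 z10 [54. 22.] z170 [26. 24.]
side [397.3 197.5] 326 z10 [336.  50.] z170 [ 186. -102.]
side [331.8 196.3] 40 z10 [136. 184.] z170 [21.  8.]
side [422.1 218.7] 479 z10 [330. -88.] z170 [ 182. -216.]
side [271.5 222.9] 15 z10 [-119.  168.] z170 [-189.   -6.]
side [380.6 236.3] 363 z10 [154. -82.] z170 [  37. -211.]
t 6.3 F [0.4 0.3 1. ] w -0.0004 q [-0.47  0.27  1.5   0.    1.37  0.94]
  local mm [-80.4 -87.9 278. ] tool z [ 0.  0. -1.]
  local mm [134.9 211.6 278. ] tool z [ 0.  0. -1.]
[ 0.4  0.1 81.  -0.  -0.  -0. ]
```

Something cork-coloured is still in the mouth, so I look.

```bash
python3 - <<'E'
from h import *
t=ctrl.snapshot('top');s=ctrl.snapshot('side')
cv2.imwrite('pics/c6.png',np.hstack([cv2.resize(t[150:225,270:365],None,fx=5,fy=5,interpolation=2)[:375],cv2.resize(s[165:240,300:360],None,fx=5,fy=5,interpolation=2)]))
def f(X): return np.r_[(proj('top',X)-[328.2,180.8]).ravel(),(proj('side',X)-[331.8,196.3]).ravel()]
r=least_squares(f,[.56,-.04,.17]);print(r.fun,R.from_euler('z',-CH[2]).apply(r.x-[CH[0],CH[1],0])*1000)
E
```

```text
[ 0.10170603 -0.3662259  -0.39340924  0.07926126] [ 29.45876391  23.14574899 156.85125367]
```

View pics/c6.png

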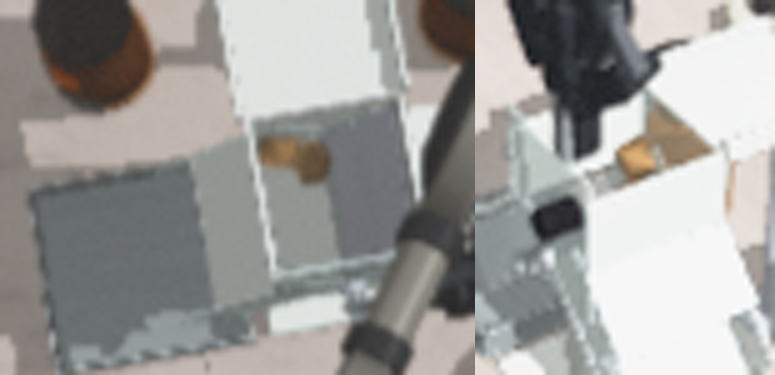

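Both corks are bridged side by side between the +y wall and the flap. The higher one is at crop (280,150) and the lower at (313,160). I'll poke the lower one down gently.

```bash
python3 - <<'E'
from h import *
for uv,z in(((326,180),.16),((332.6,182),.15),((332.6,182),.16)):
    print(z,R.from_euler('z',-CH[2]).apply(onz('top',[uv],z)[0]-[CH[0],CH[1],0])*1000)
go((CH,(27,8,240),0,0),(CH,(27,8,165),0,0))
E
```

```text
0.16 [ 31.33148046  29.61181984 160.        ]
0.15 [ 23.86990398  11.35748498 150.        ]
0.16 [ 22.14036674  11.57310335 160.        ]
t 6.4 F [-0.3  0.   0.8] w 0.0002 q [-0.46  0.27  1.5   0.    1.37  0.94]
  local mm [-79.9 -87.6 277.9] tool z [ 0.  0. -1.]
  local mm [135.4 211.9 277.9] tool z [ 0.  0. -1.]
[ 1.07e+02 -9.55e+01  3.79e+01 -0.00e+00 -0.00e+00  1.00e-03]
[ 1.070e+02 -9.550e+01  1.129e+02 -0.000e+00 -0.000e+00  1.000e-03]
```

>>> arm_command:
  increments:
    - [40,-40,0,0,0,0,1]
    - [80,-75,0,0,0,0,1]
    - [100,-93,0,0,0,0,1]
    - [100,-93,0,0,0,0,1]
    - [100,-93,40,0,0,0,1]
    - [100,-93,80,0,0,0,1]
    - [100,-93,105,0,0,0,1]
    - [100,-93,113,0,0,0,1]

```text
time: 7.2
ee_pos: [0.5603, -0.0464, 0.162]
tool_rot: [-3.13, -0.255, 0.009]
force: [0.1, -0.1, 0.2]
width: 0.0001
finger_force: 0.0
```

>>> arm_command:
  increments:
    - [0,0,5,0,0,0,1]
    - [0,0,10,0,0,0,1]
    - [0,0,14,0,0,0,1]
    - [0,0,18,0,0,0,1]
    - [0,0,18,0,0,0,1]

```text
time: 7.7
ee_pos: [0.5618, -0.0471, 0.1473]
tool_rot: [3.131, 0.254, 0.0]
force: [-0.1, -0.6, 0.2]
width: -0.0003
finger_force: 0.0
```

```bash
sed -i 's/^go.*/go((CH,(-80,-88,280),0,0))/' ck.py; python3 ck.py
```

```text
top [370.8 154.3] 52 z10 [ 118. -132.] z170 [  82. -112.]
top [292.5 163.4] 155 z10 [133. 129.] z170 [ 95. 118.]
side [397.3 197.5] 330 z10 [336.  50.] z170 [ 186. -102.]
side [422.1 218.7] 479 z10 [330. -88.] z170 [ 182. -216.]
side [271.5 222.9] 15 z10 [-119.  168.] z170 [-189.   -6.]
side [380.6 236.3] 362 z10 [154. -83.] z170 [  37. -212.]
t 7.8 F [ 0.6  0.6 -0.8] w -0.0001 q [-0.22  0.49  1.54 -0.    1.12  1.19]
  local mm [ 19.3   5.  147.6] tool z [ 0.001 -0.    -1.   ]
  local mm [246.2 290.4 147.6] tool z [ 0.001 -0.    -1.   ]
[-9.920e+01  9.300e+01 -1.324e+02  0.000e+00 -1.000e-03  0.000e+00]
```

>>> arm_command:
  increments:
    - [0,0,-45,0,0,0,1]
    - [0,0,-90,0,0,0,1]
    - [0,0,-132,0,0,0,1]
    - [-40,40,-132,0,0,0,1]
    - [-80,75,-132,0,0,0,1]
    - [-99,93,-132,0,0,0,1]
    - [-99,93,-132,0,0,0,1]

```text
time: 8.5
ee_pos: [0.4769, -0.1576, 0.2801]
tool_rot: [3.13, 0.247, 0.0]
force: [-0.1, 0.6, 0.4]
width: -0.0001
finger_force: 0.0
```

```bash
python3 ck.py; python3 - <<'E'
from h import *
t=ctrl.snapshot('top');s=ctrl.snapshot('side')
cv2.imwrite('pics/top7.png',t);cv2.imwrite('pics/side7.png',s)
# compare tray/mouth pixels with first picture: largest changes
a=cv2.imread('pics/top0.png');
d=cv2.absdiff(a,t).max(2)[140:230,270:330];ys,xs=np.where(d>40);print(len(xs))
k,_,st,c=cv2.connectedComponentsWithStats((d>40).astype(np.uint8))
for i in range(1,k):
    if st[i,4]>4: u=c[i]+[270,140];print(u.round(1),st[i,4],'bgr',t[int(u[1]+.5),int(u[0]+.5)],(R.from_euler('z',-CH[2]).apply(onz('top',[u],.01)[0]-[CH[0],CH[1],0])*1000).round())
E
```

```text
top [363.2 153.7] 128 z10 [ 124. -108.] z170 [ 88. -91.]
top [292.4 163.4] 155 z10 [133. 129.] z170 [ 95. 118.]
top [359.7 160.2] 12 z10 [105. -92.] z170 [ 70. -77.]
top [281.4 197.9] 27 z10 [ 25. 183.] z170 [ -0. 166.]
top [284.9 219.1] 14 z10 [-46. 182.] z170 [-63. 165.]
side [397.3 197.4] 329 z10 [336.  51.] z170 [ 187. -102.]
side [422.1 218.7] 478 z10 [330. -88.] z170 [ 182. -216.]
side [289.3 212.7] 25 z10 [-42. 184.] z170 [-125.    8.]
side [271.5 222.9] 15 z10 [-119.  168.] z170 [-189.   -6.]
side [380.6 236.3] 364 z10 [154. -82.] z170 [  37. -211.]
t 8.6 F [-1.1  0.6  0.9] w 0.0 q [-0.47  0.27  1.5   0.    1.38  0.94]
  local mm [-80.  -88.4 279.9] tool z [ 0.001 -0.    -1.   ]
  local mm [135.2 211.1 279.9] tool z [ 0.001 -0.001 -1.   ]
[ 0.    -0.4   -0.1    0.    -0.001 -0.002]
147
[323.5 161. ] 98 bgr [224 227 223] [123.  26.  10.]
[280.9 198.1] 15 bgr [ 77 112 142] [ 25. 184.  10.]
[284.8 219.9] 30 bgr [55 76 93] [-48. 183.  10.]
```

The corks lie in the tray at local (25,183) and (-47,182), and the mouth is clear. Now I turn the flap the other way.

>>> arm_command:
  increments:
    - [0,0,40,0,0,0,1]
    - [0,0,75,0,0,0,1]
    - [0,0,83,0,0,0,1]
    - [0,0,83,0,0,0,1]
    - [1,-12,83,0,0,0,1]
    - [1,-26,82,0,0,0,1]
    - [1,-40,80,0,0,0,1]
    - [1,-54,80,0,0,0,1]

```text
time: 9.5
ee_pos: [0.4715, -0.0999, 0.2005]
tool_rot: [3.13, 0.255, 0.003]
force: [0.3, -0.7, 0.9]
width: -0.0001
finger_force: 0.6
```

>>> arm_command:
  increments:
    - [0,-14,0,0,0,0,1]
    - [0,-28,0,0,0,0,1]
    - [0,-40,1,0,0,0,1]
    - [0,-50,2,0,0,0,1]
    - [0,-58,3,0,0,0,1]
    - [0,-62,3,0,0,0,1]
    - [0,-65,3,0,0,0,1]
    - [0,-65,3,0,0,0,1]

```text
time: 10.3
ee_pos: [0.4609, -0.0369, 0.1963]
tool_rot: [-3.131, -0.254, 0.0]
force: [0.8, -0.1, -0.7]
width: 0.0001
finger_force: 0.0
```

```bash
python3 -c "
from h import *
go((CH,(-80,31,196),0,0))"
```

```text
t 10.3 F [ 0.8 -0.1 -0.7] w 0.0001 q [-0.25  0.26  1.74  0.    1.14  1.16]
  local mm [-78.8  31.3 196.3] tool z [-0.  0. -1.]
  local mm [152.5 329.5 196.3] tool z [-0.  0. -1.]
[-1.2  0.3  0.3 -0.   0.   0. ]
```

>>> arm_command:
  increments:
    - [0,-1,0,0,0,0,1]
    - [0,-2,0,0,0,0,1]
    - [0,-3,0,0,0,0,1]
    - [0,-3,0,0,0,0,1]

```text
time: 10.7
ee_pos: [0.4608, -0.0356, 0.1963]
tool_rot: [3.129, 0.253, 0.001]
force: [0.7, -6.8, -0.9]
width: -0.0
finger_force: 3.4
```

```bash
python3 -c "
from h import *
go((CH,(-80,31,196),0,0))
t=ctrl.snapshot('side')
k=proj('side',place(CH,np.array([-74,55,209])*1e-3))[0];print(k)
u,v=k.round().astype(int);g=t[v-8:v+9,u-12:u+13].max(2);print(g)"
```

```text
t 10.7 F [ 0.7 -6.8 -0.9] w -0.0 q [-0.24  0.26  1.74 -0.    1.13  1.17]
  local mm [-78.7  32.6 196.3] tool z [ 0.    -0.003 -1.   ]
  local mm [152.7 330.8 196.3] tool z [-0.    -0.003 -1.   ]
[-1.3    1.6    0.3    0.003 -0.     0.   ]
[296.40949417 188.14392343]
[[227 225 225 225 224 220 176  76  45  38  43  53  55  64  59  58  52  50
   65  84  82  66  91 127 137]
 [227 227 226 225 225 226 216 168 132  71  38  49  60  62  62  59  53  55
   80  88  59  73  85 111 141]
 [227 225 226 225 225 225 227 225 208 115  40  45  55  64  54  42  41  46
   51  49  52  66  78  97 125]
 [227 225 226 226 224 226 226 226 207 113  46  45  52  58  58  47  44  42
   41  47  52  56  65  74  96]
 [226 225 226 225 226 226 226 225 214 148  46  46  45  50  58  46  47  46
   39  43  39  48  55  59  67]
 [226 225 226 225 226 227 226 224 224 198  79  48  46  45  53  46  43  47
   45  46  40  46  48  62  58]
 [225 226 225 226 226 226 225 222 212 183 102  68  51  50  47  44  43  41
   41  42  43  44  45  45  60]
 [226 225 226 226 225 224 225 213 151  94  68  89  56  55  50  47  42  42
   40  43  45  54  62  8
[... 252 characters left out ...]
48  25  45  70 112 150 110  46  53  52
   57 105 158 159 160 177 189]
 [225 226 226 227 228 226 226 226 203  73  48  71 113 160 139  53  67  62
   62  93 143 158 167 188 167]
 [224 225 225 226 226 227 227 227 218 154  82  76 112 158 138  50  64  65
   67  93 144 158 167 187 158]
 [225 226 225 225 225 226 227 223 215 195 135 102 111 161 151  49  65  64
   63  95 145 158 157 180 158]
 [226 225 225 226 221 212 215 198 161 159 152 120 100 163 172  50  66  60
   61  97 151 151 152 186 158]
 [227 225 221 213 196 160 161 161 161 159 158 132 108 162 173  49  63  65
   58  96 150 152 157 190 159]
 [214 211 195 160 161 161 161 160 160 160 161 145 117 167 172  61  64  78
  110 150 165 156 145 167 169]]
```

Firm contact at 6.8 N at the mirrored position, so the flap is fully over to the tub side. Now the scoop.

```bash
python3 -c "
from h import *
go((SC,(125,0,101),-.45,0),(SC,(82,0,11),-.45,0))"
```

```text
t 10.75 F [ 0.2 -7.3 -1.6] w -0.0001 q [-0.24  0.26  1.74 -0.    1.13  1.17]
  local mm [-78.8  32.6 196.3] tool z [ 0.    -0.003 -1.   ]
  local mm [152.7 330.9 196.3] tool z [-0.    -0.003 -1.   ]
[ 1.690e+01  3.313e+02  9.620e+01 -2.800e-02 -4.490e-01 -1.330e-01]
[-2.570e+01  3.369e+02  1.862e+02 -2.800e-02 -4.490e-01 -1.330e-01]
```

>>> arm_command:
  increments:
    - [0,6,-10,0,0,0,1]
    - [0,10,-50,0,0,0,1]
    - [0,30,-85,0,0,0,0.41]
    - [0,75,-85,0,0,0,0.41]
    - [0,120,-85,0,0,0,0.41]
    - [0,165,-85,0,0,0,0.41]
    - [0,210,-85,0,0,0,0.41]
    - [0,250,-85,0,0,0,0.41]

```text
time: 11.55
ee_pos: [0.5006, -0.2831, 0.282]
tool_rot: [-3.131, -0.253, -0.001]
force: [0.3, -0.2, -0.2]
width: 0.0506
finger_force: 0.0
```

```bash
python3 -c "
from h import *
go((SC,(125,0,101),-.45,0),(SC,(82,0,11),-.45,0))"
```

```text
t 11.55 F [ 0.3 -0.2 -0.2] w 0.0506 q [-0.65  0.4   1.29  0.    1.45  0.76]
  local mm [ -79.2 -218.2  282. ] tool z [ 0.001 -0.    -1.   ]
  local mm [118.6  82.4 282. ] tool z [ 0.001 -0.    -1.   ]
[ 1.72e+01  8.08e+01  1.81e+02 -3.00e-02 -4.50e-01 -1.33e-01]
[-2.54e+01  8.66e+01  2.71e+02 -3.00e-02 -4.50e-01 -1.33e-01]
```

>>> arm_command:
  increments:
    - [4,20,35,-0.008,-0.11,-0.035,0.41]
    - [8,40,75,-0.015,-0.23,-0.07,0.41]
    - [12,60,115,-0.022,-0.34,-0.1,0.41]
    - [17,81,150,-0.03,-0.45,-0.133,0.41]
    - [17,81,170,-0.03,-0.45,-0.133,0.41]
    - [17,81,170,-0.03,-0.45,-0.133,0.41]
    - [17,81,170,-0.03,-0.45,-0.133,0.41]

```text
time: 12.25
ee_pos: [0.5307, -0.3584, 0.1126]
tool_rot: [2.967, 0.443, -0.679]
force: [0.0, -0.1, 0.8]
width: 0.0502
finger_force: 0.0
```

```bash
python3 - <<'E'
from h import *
go((SC,(125,0,101),-.45,0),(SC,(82,0,11),-.45,0))
t=ctrl.snapshot('side');cv2.imwrite('pics/side8.png',t)
L=np.array([[45,-32,26],[45,32,26],[-45,-32,3],[-45,32,3],[125,0,28],[90,0,35]])*1e-3
pp=proj('side',place(SC,L)).round(1);print(pp.tolist())
off=np.array([290,270]);a=cv2.resize(t[270:370,290:410],None,fx=6,fy=6,interpolation=2)
for q in pp: cv2.circle(a,tuple(((q-off+.5)*6-.5).astype(int).tolist()),3,(0,0,255),-1)
cv2.imwrite('pics/c8.png',a)
E
```

```text
t 12.25 F [ 0.  -0.1  0.8] w 0.0502 q [-0.55  0.86  1.02 -0.33  1.57  0.77]
  local mm [ -61.6 -297.3  112.6] tool z [-0.431 -0.059 -0.901]
  local mm [125.4   1.7 112.6] tool z [-0.435 -0.    -0.901]
[ 4.7  1.7 10.7  0.  -0.   0. ]
[  5.1   1.6 110.4   0.   -0.    0. ]
[[353.4, 332.9], [336.8, 316.5], [326.0, 358.8], [310.0, 341.0], [367.3, 307.8], [357.9, 313.1]]
```

View pics/c8.png

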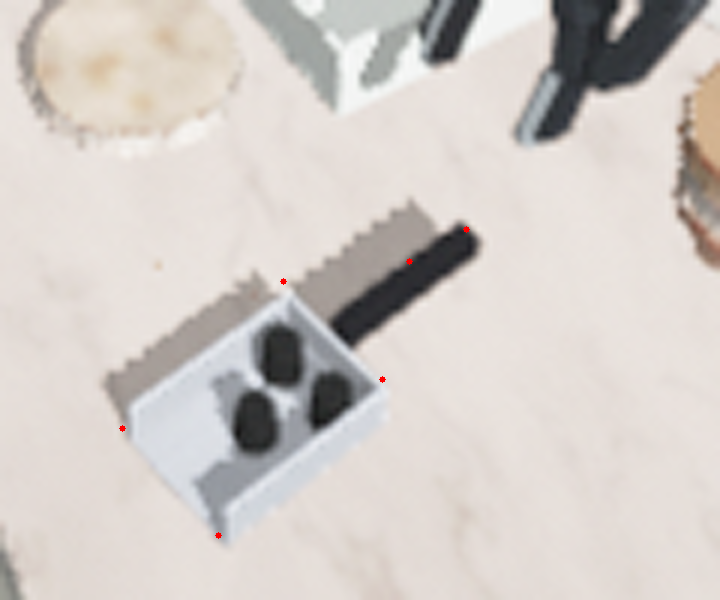

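In the crop the pan's rear corners are at (383,393) and (288,292), its lip corners at (226,540) and (130,432), and the handle end at (469,238). That is a little off my projected dots, so I refit with both views.

```bash
python3 - <<'E'
from h import *
sc=crop([(742,380),(668,402),(778,482),(706,505),(675,295)],(265,125))
L=np.array([[45,-32,26],[45,32,26],[-45,-32,26],[-45,32,26],[125,0,35]])*1e-3
ss=crop([(383,393),(288,292),(226,540),(130,432),(469,238)],(290,270),6)
L2=np.array([[45,-32,26],[45,32,26],[-45,-32,3],[-45,32,3],[125,0,28]])*1e-3
f=lambda q:np.r_[(proj("top",place(q,L))-sc).ravel(),(proj("side",place(q,L2))-ss).ravel()]
r=least_squares(f,SC,loss='soft_l1');print(r.x.round(4),f(r.x).round(1))
r2=least_squares(lambda q:f(q)[10:],SC);print(r2.x.round(4),r2.fun.round(1))
import h; S=r.x
go((S,(125,0,101),-.45,0),(S,(82,0,11),-.45,0))
E
```

```text
[ 0.4115 -0.3988  0.2957] [ 0.8 -0.9  0.4 -0.4  1.4  0.6  0.3  1.   0.4 -0.7  0.5 -1.5 -0.3 -1.1
 -0.8 -0.  -0.9  0.1  0.1 -0.9]
[ 0.4114 -0.4006  0.29  ] [ 0.8 -0.8  0.  -0.5 -0.7  0.6 -0.7  0.6  0.5 -0.1]
t 12.3 F [0.1 0.2 1.2] w 0.0506 q [-0.55  0.85  1.02 -0.33  1.57  0.77]
  local mm [ -61.3 -297.7  114.3] tool z [-0.429 -0.061 -0.901]
  local mm [125.7   1.2 114.3] tool z [-0.433 -0.003 -0.901]
[ 4.80e+00  3.40e+00  1.24e+01  3.00e-03 -2.00e-03 -0.00e+00]
[ 5.000e+00  3.200e+00  1.122e+02  3.000e-03 -2.000e-03 -0.000e+00]
```

>>> arm_command:
  increments:
    - [5,3,40,0,0,0,0.41]
    - [5,3,75,0,0,0,0.41]
    - [5,3,100,0,0,0,0.41]
    - [5,3,112,0,0,0,0.41]
    - [5,3,112,0,0,0,0.41]
    - [5,3,112,0,0,0,0.41]

```text
time: 12.9
ee_pos: [0.4905, -0.3747, 0.011]
tool_rot: [2.965, 0.442, -0.675]
force: [-0.0, -0.1, 0.7]
width: 0.0503
finger_force: 0.0
```

>>> arm_command:
  increments:
    - [0,0,0,0,0,0,0.7]
    - [0,0,0,0,0,0,0.8]
    - [0,0,0,0,0,0,1]
    - [0,0,0,0,0,0,1]
    - [0,0,0,0,0,0,1]
  squeeze: 60

```text
time: 13.4
ee_pos: [0.4898, -0.374, 0.0092]
tool_rot: [2.966, 0.444, -0.678]
force: [2.6, 0.6, 5.5]
width: 0.0133
finger_force: 59.5
```

```bash
python3 -c "
from h import *
go((SC,(82,0,60),-.45,0))"
```

```text
t 13.4 F [2.6 0.6 5.5] w 0.0133 q [-0.6   0.92  1.21 -0.36  1.32  0.81]
  local mm [-104.4 -306.1    9.2] tool z [-0.43  -0.06  -0.901]
  local mm [81.8 -1.4  9.2] tool z [-0.435 -0.002 -0.901]
[-2.19e+01 -1.30e+00 -4.58e+01  2.00e-03 -0.00e+00  1.00e-03]
```

Gripped: 13.3 mm width, 60 N. Lifting straight up.

>>> arm_command:
  increments:
    - [-5,0,-11,0,0,0,1]
    - [-17,0,-36,0,0,0,1]
    - [-33,0,-68,0,0,0,1]
    - [-50,0,-104,0,0,0,1]
    - [-67,0,-140,0,0,0,1]
    - [-84,0,-175,0,0,0,1]
    - [-100,0,-208,0,0,0,1]
    - [-111,0,-230,0,0,0,1]

```text
time: 14.2
ee_pos: [0.4894, -0.3739, 0.2671]
tool_rot: [2.966, 0.443, -0.676]
force: [0.4, -0.7, -1.7]
width: 0.0127
finger_force: 58.8
```

```bash
python3 - <<'E'
from h import *
go((CH,(135,0,265),-.45,0))
t=ctrl.snapshot('side');cv2.imwrite('pics/side9.png',t)
# expected stopper pixels in lifted scoop
s=ctrl.sense();
st=np.array([[.4337,-.3733,.014],[.4421,-.4017,.014],[.4103,-.397,.014]]);st[:,1]-=.002
d=np.array(s['ee_pos'])-[.4898,-.374,.0092]
for u in proj('side',st+d): 
    x,y=u.round().astype(int); print(u.round(1),np.median(t[y-2:y+3,x-2:x+3].max(2)))
E
```

```text
t 14.2 F [ 0.4 -0.7 -1.7] w 0.0127 q [-0.6   0.69  0.93 -0.36  1.8   0.64]
  local mm [-104.9 -305.9  267.1] tool z [-0.429 -0.06  -0.901]
  local mm [ 81.4  -1.1 267.1] tool z [-0.434 -0.002 -0.901]
[ 2.521e+02 -2.708e+02 -1.195e+02  6.000e-02 -2.000e-03  1.210e-01]
[338.2 256.6] 52.0
[347.2 264.3] 51.0
[332.7 267.1] 50.0
```

>>> arm_command:
  increments:
    - [7,-7,-3,0.002,0,0.003,1]
    - [23,-25,-11,0.005,0,0.011,1]
    - [45,-48,-21,0.01,0,0.02,1]
    - [68,-73,-32,0.016,0,0.032,1]
    - [91,-97,-43,0.022,0,0.043,1]
    - [114,-122,-54,0.027,0,0.054,1]
    - [137,-147,-65,0.033,0,0.065,1]
    - [158,-170,-75,0.038,0,0.076,1]

```text
time: 15.05
ee_pos: [0.607, -0.1576, 0.26]
tool_rot: [3.002, 0.321, -0.695]
force: [0.7, -0.1, -0.5]
width: 0.0129
finger_force: 58.7
```

```bash
python3 - <<'E'
from h import *
go((CH,(135,0,265),-.45,0))
E
```

```text
t 15.05 F [ 0.7 -0.1 -0.5] w 0.0129 q [-0.27  0.81  0.71 -0.23  2.02  1.03]
  local mm [  46.  -111.3  260. ] tool z [-0.439 -0.019 -0.899]
  local mm [257.1 171.5 260. ] tool z [-0.437  0.04  -0.899]
[ 8.290e+01 -1.067e+02 -4.560e+01  1.900e-02  4.000e-03  4.700e-02]
```

>>> arm_command:
  increments:
    - [17,-22,-10,0.004,0.001,0.01,1]
    - [35,-45,-20,0.008,0.002,0.02,1]
    - [53,-68,-29,0.012,0.002,0.03,1]
    - [70,-90,-38,0.016,0.003,0.04,1]
    - [80,-102,-44,0.019,0.004,0.047,1]
    - [83,-107,-46,0.019,0.004,0.047,1]
    - [83,-107,-46,0.019,0.004,0.047,1]
    - [83,-107,-46,0.019,0.004,0.047,1]

```text
time: 15.85
ee_pos: [0.6766, -0.0362, 0.267]
tool_rot: [3.017, 0.243, -0.688]
force: [-0.4, -0.6, -1.4]
width: 0.0131
finger_force: 58.7
```

```bash
python3 - <<'E'
from h import *
T=[]
for ph in(.2,.35,.5,.65,.8,.96,1.05):
    c,s=np.cos(ph),np.sin(ph); lx,lz=8,(262-25*ph/1.05)
    T.append((CH,(lx+126.8*c-6.2*s,0,lz+126.8*s+6.2*c),-.45+ph,0))
go((CH,(135,0,265),-.45,0),*T)
E
```

```text
t 15.85 F [-0.4 -0.6 -1.4] w 0.0131 q [-0.11  1.01  0.28 -0.16  2.27  1.22]
  local mm [134.2  -2.7 267. ] tool z [-0.434 -0.001 -0.901]
  local mm [359.  267.3 267. ] tool z [-0.43   0.057 -0.901]
[ 1.6e+00 -2.7e+00  1.4e+00  1.0e-03 -1.0e-03 -1.0e-03]
[-1.22e+01 -2.70e+00 -1.80e+01  1.00e-03  1.99e-01 -1.00e-03]
[-2.39e+01 -2.70e+00 -2.85e+01  1.00e-03  3.49e-01 -1.00e-03]
[-3.75e+01 -2.60e+00 -3.67e+01  1.00e-03  4.99e-01 -1.00e-03]
[-5.27e+01 -2.60e+00 -4.26e+01  2.00e-03  6.49e-01 -1.00e-03]
[-6.90e+01 -2.60e+00 -4.59e+01  2.00e-03  7.99e-01 -1.00e-03]
[-8.73e+01 -2.60e+00 -4.63e+01  2.00e-03  9.59e-01 -1.00e-03]
[-9.770e+01 -2.500e+00 -4.520e+01  2.000e-03  1.049e+00 -0.000e+00]
```

>>> arm_command:
  increments:
    - [-6,-3,-9,0,0.1,0,1]
    - [-12,-3,-17,0,0.2,0,1]
    - [-21,-3,-24,0,0.32,0,1]
    - [-31,-3,-30,0,0.45,0,1]
    - [-40,-3,-32,0,0.55,0,1]
    - [-48,-3,-34,0,0.65,0,1]
    - [-53,-3,-35,0,0.7,0,1]
    - [-58,-3,-36,0,0.75,0,1]

```text
time: 16.65
ee_pos: [0.6382, -0.0398, 0.3264]
tool_rot: [-3.074, -0.246, -0.474]
force: [-0.7, 0.1, -0.5]
width: 0.0131
finger_force: 58.7
```

```bash
cat > pour.py <<'E'
from h import *
T=[]
for ph in(.8,.88,.96,1.05):
    c,s=np.cos(ph),np.sin(ph); lx,lz=8,228
    T.append((CH,(lx+126.8*c-6.2*s,0,lz+126.8*s+6.2*c),-.45+ph,0))
go(*T)
s=ctrl.sense();r=R.from_rotvec(s['tool_rot']);sr=r*down(0,-.45).inv()
# scoop frame -> world
w=lambda P:np.array(s['ee_pos'])+sr.apply(np.array(P)/1000.-[.0818,0,.0092])
for n in('side','top'):
    t=ctrl.snapshot(n); print(n,'lip',proj(n,w([-45,0,3])).round(),'rear',proj(n,w([45,0,20])).round())
    h=t.max(2); m=(h<75).astype(np.uint8)
    k,_,st,c=cv2.connectedComponentsWithStats(m)
    for i in range(1,k):
        if 4<=st[i,4]<150 and 260<c[i][0]<410 and 150<c[i][1]<300: print(n,c[i].round(1),st[i,4])
    cv2.imwrite(f'pics/p_{n}_{s["time"]:.2f}.png',t)
E
python3 pour.py
```

```text
t 16.65 F [-0.7  0.1 -0.5] w 0.0131 q [-0.24  0.34  1.31  0.12  1.21  1.15]
  local mm [ 9.570e+01 -1.000e-01  3.264e+02] tool z [ 0.301 -0.003 -0.954]
  local mm [321.2 275.1 326.4] tool z [ 0.298 -0.044 -0.954]
[-4.6e+00 -1.0e-01  1.8e+00  3.0e-03  4.4e-02 -1.0e-03]
[-1.01e+01 -0.00e+00 -6.70e+00  3.00e-03  1.24e-01 -1.00e-03]
[-1.64e+01  0.00e+00 -1.47e+01  3.00e-03  2.04e-01 -1.00e-03]
[-2.42e+01  0.00e+00 -2.31e+01  3.00e-03  2.94e-01 -1.00e-03]
side lip [[330. 182.]] rear [[346. 155.]]
side [357.4 165.3] 9
side [296.9 188.3] 51
side [371.7 243.6] 11
side [407.4 248.1] 11
side [403.2 252.1] 12
top lip [[337. 182.]] rear [[334. 157.]]
top [373.2 159. ] 56
top [297.4 192.8] 86
top [344.3 197.2] 63
top [350.7 206.2] 54
top [357.7 208.5] 16
top [322.2 214.8] 54
top [345.7 220.8] 12
top [296.7 231.5] 10
top [341.9 238.5] 31
top [284.2 239.7] 6
top [352.7 295.5] 86
```

>>> arm_command:
  increments:
    - [-7,0,-3,0,0.08,0,1]
    - [-11,0,-7,0,0.13,0,1]
    - [-14,0,-11,0,0.17,0,1]
    - [-16,0,-15,0,0.2,0,1]
    - [-20,0,-19,0,0.25,0,1]
    - [-24,0,-23,0,0.29,0,1]
    - [-24,0,-23,0,0.29,0,1]
    - [-24,0,-23,0,0.29,0,1]

```text
time: 17.55
ee_pos: [0.6106, -0.0437, 0.3402]
tool_rot: [-2.953, -0.239, -0.9]
force: [-0.1, -0.2, -0.9]
width: 0.0135
finger_force: 58.8
```

```bash
python3 pour.py|grep -v top; python3 - <<'E'
from h import *
# dark blobs in tub (local z~15)
import glob
f=sorted(glob.glob('pics/p_side*'))[-1];t=cv2.imread(f)
P=place(CH,np.array([[-58,-191,5],[58,-191,5],[58,-69,5],[-58,-69,5]])*1e-3);pol=proj('side',P)
m=np.zeros(t.shape[:2],np.uint8);cv2.fillPoly(m,[pol.round().astype(np.int32)],1)
k,_,st,c=cv2.connectedComponentsWithStats(((t.max(2)<110)&(m>0)).astype(np.uint8));print(pol.round().tolist())
for i in range(1,k): print(c[i].round(1),st[i,4])
E
```

```text
t 17.55 F [-0.1 -0.2 -0.9] w 0.0135 q [-0.33  0.15  1.63  0.35  0.86  0.91]
  local mm [ 67.9   0.5 340.2] tool z [ 0.558 -0.002 -0.83 ]
  local mm [293.7 279.3 340.2] tool z [ 0.553 -0.077 -0.83 ]
[ 1.05e+01  4.00e-01  2.74e+01  2.00e-03 -2.42e-01  0.00e+00]
[ 7.50e+00  4.00e-01  1.77e+01  2.00e-03 -1.62e-01  0.00e+00]
[ 3.8e+00  5.0e-01  8.2e+00  2.0e-03 -8.2e-02  0.0e+00]
[-1.3    0.5   -2.     0.002  0.008  0.   ]
side lip [[330. 183.]] rear [[339. 155.]]
side [357.4 165.3] 9
side [296.9 188.3] 51
side [371.8 243.2] 12
side [407.4 248.1] 11
side [403.2 252.1] 12
side [365.8 260.8] 37
side [346.9 270.8] 33
side [356.  269.8] 21
[[346.0, 286.0], [377.0, 270.0], [354.0, 246.0], [323.0, 260.0]]
[365.5 261.4] 39
[356.  269.6] 26
[346.8 270.9] 40
```

Three dark blobs now lie in the tub, at side pixels (366,261), (356,270) and (347,271). I return to the scoop's original spot, levelling on the way.

```bash
cat > back.py <<'E'
from h import *
from scipy.spatial.transform import Slerp
s=ctrl.sense();p0=np.array(s['ee_pos']);r0=R.from_rotvec(s['tool_rot'])
S=SC;tw=place(S,np.array([81.8,-1.4,280])/1e3)[0];rt=down(S[2],-.45)
sl=Slerp([0,1],R.concatenate([r0,rt]))
for u in np.arange(1,11)/10:
    w=p0+(tw-p0)*u; w[2]=np.interp(u,[0,.2,.6,1],[p0[2],p0[2]+.03,p0[2]+.02,.28])
    print(np.r_[(r0.inv().apply(w-p0)*1000).round(0),(r0.inv()*sl(u)).as_rotvec().round(3)].tolist())
E
python3 back.py
```

```text
[-6.0, 31.0, -22.0, 0.001, -0.104, -0.014]
[-12.0, 61.0, -44.0, 0.002, -0.208, -0.028]
[-28.0, 92.0, -52.0, 0.004, -0.312, -0.042]
[-44.0, 123.0, -59.0, 0.005, -0.416, -0.056]
[-59.0, 153.0, -67.0, 0.006, -0.52, -0.07]
[-75.0, 184.0, -74.0, 0.007, -0.624, -0.084]
[-101.0, 215.0, -67.0, 0.008, -0.728, -0.098]
[-126.0, 245.0, -60.0, 0.01, -0.832, -0.112]
[-152.0, 276.0, -53.0, 0.011, -0.936, -0.126]
[-177.0, 307.0, -46.0, 0.012, -1.041, -0.141]
```

>>> arm_command:
  increments:
    - [-6,31,-22,0.001,-0.104,-0.014,1]
    - [-12,61,-44,0.002,-0.208,-0.028,1]
    - [-28,92,-52,0.004,-0.312,-0.042,1]
    - [-44,123,-59,0.005,-0.416,-0.056,1]
    - [-59,153,-67,0.006,-0.52,-0.07,1]
    - [-75,184,-74,0.007,-0.624,-0.084,1]
    - [-101,215,-67,0.008,-0.728,-0.098,1]
    - [-126,245,-60,0.01,-0.832,-0.112,1]

```text
time: 18.45
ee_pos: [0.5142, -0.3091, 0.3199]
tool_rot: [3.046, 0.411, -0.37]
force: [0.5, -0.3, -1.0]
width: 0.0132
finger_force: 58.9
```

```bash
python3 - <<'E'
from h import *
go((SC,(81.8,-1.4,280),-.45,0),(SC,(81.8,-1.4,25),-.45,0),(SC,(81.8,-1.4,10),-.45,0))
E
```

```text
t 18.45 F [ 0.5 -0.3 -1. ] w 0.0132 q [-0.57  0.55  0.97 -0.19  1.77  0.71]
  local mm [ -70.  -245.9  319.9] tool z [-0.238 -0.039 -0.97 ]
  local mm [124.   53.7 319.9] tool z [-0.241 -0.006 -0.97 ]
[-2.98e+01  5.56e+01  4.93e+01  3.00e-03 -2.06e-01 -2.90e-02]
[ 3.170e+01  5.230e+01  2.967e+02  3.000e-03 -2.060e-01 -2.900e-02]
[ 3.530e+01  5.210e+01  3.113e+02  3.000e-03 -2.060e-01 -2.900e-02]
```

>>> arm_command:
  increments:
    - [-15,28,25,0.001,-0.1,-0.015,1]
    - [-30,55,49,0.003,-0.206,-0.029,1]
    - [-21,55,88,0.003,-0.206,-0.029,1]
    - [-11,54,128,0.003,-0.206,-0.029,1]
    - [0,54,170,0.003,-0.206,-0.029,1]
    - [10,53,210,0.003,-0.206,-0.029,1]
    - [20,53,250,0.003,-0.206,-0.029,1]
    - [28,52,281,0.003,-0.206,-0.029,1]

```text
time: 19.25
ee_pos: [0.4903, -0.3707, 0.0377]
tool_rot: [2.97, 0.444, -0.677]
force: [0.0, -1.1, -0.7]
width: 0.0129
finger_force: 58.9
```

```bash
python3 - <<'E'
from h import *
go((SC,(81.8,-1.4,12),-.45,0),(SC,(81.8,-1.4,9),-.45,0))
t=ctrl.snapshot('side');cv2.imwrite('pics/fin.png',t)
m=np.zeros(t.shape[:2],np.uint8);pol=proj('side',place(CH,np.array([[-58,-191,5],[58,-191,5],[58,-69,5],[-58,-69,5]])*1e-3));cv2.fillPoly(m,[pol.round().astype(np.int32)],1)
k,_,st,c=cv2.connectedComponentsWithStats(((t.max(2)<110)&(m>0)).astype(np.uint8))
for i in range(1,k): print(c[i].round(1),st[i,4])
t=ctrl.snapshot('top');m[:]=0;pol=proj('top',place(CH,np.array([[-58,-191,20],[58,-191,20],[58,-20,20],[-58,-20,20]])*1e-3));cv2.fillPoly(m,[pol.round().astype(np.int32)],1)
k,_,st,c=cv2.connectedComponentsWithStats(((t.max(2)<100)&(m>0)).astype(np.uint8))
for i in range(1,k): print('top',c[i].round(1),st[i,4])
E
```

```text
t 19.25 F [ 0.  -1.1 -0.7] w 0.0129 q [-0.6   0.88  1.2  -0.35  1.37  0.8 ]
  local mm [-103.5 -302.9   37.7] tool z [-0.43  -0.056 -0.901]
  local mm [83.2  1.7 37.7] tool z [-0.433  0.002 -0.901]
[ 9.90e+00  3.20e+00  2.37e+01 -2.00e-03 -2.00e-03  1.00e-03]
[ 1.12e+01  3.20e+00  2.64e+01 -2.00e-03 -2.00e-03  1.00e-03]
[361.8 271.1] 350
[341.  262.8] 45
top [378.6 174.4] 38
top [384.3 186.1] 39
top [394.1 197.8] 113
top [372.7 196.6] 35
top [377.  206.5] 4
```

The top view confirms three stoppers in the tub, at (379,174), (384,186) and (373,197). Now I lower the scoop.

>>> arm_command:
  increments:
    - [5,1,12,0,0,0,1]
    - [9,1,20,0,0,0,1]
    - [11,1,24,0,0,0,1]
    - [11,1,26,0,0,0,1]
    - [12,1,27,0,0,0,1]
    - [12,1,27,0,0,0,1]

```text
time: 19.95
ee_pos: [0.4901, -0.3724, 0.0119]
tool_rot: [2.969, 0.444, -0.673]
force: [0.3, 0.6, -0.7]
width: 0.0129
finger_force: 59.0
```

```bash
python3 -c "
from h import *
go()"
```

```text
t 19.95 F [ 0.3  0.6 -0.7] w 0.0129 q [-0.6   0.91  1.21 -0.35  1.33  0.81]
  local mm [-103.9 -304.5   11.9] tool z [-0.427 -0.058 -0.902]
  local mm [82.5  0.2 11.9] tool z [-0.431  0.    -0.902]
```

>>> arm_command:
  increments:
    - [0.5,0,1,0,0,0,1]
    - [1,0,2,0,0,0,1]
    - [1.4,0,3,0,0,0,1]
    - [1.4,0,3,0,0,0,1]

```text
time: 20.35
ee_pos: [0.4902, -0.3723, 0.0093]
tool_rot: [2.969, 0.444, -0.674]
force: [0.6, 2.9, 4.7]
width: 0.0131
finger_force: 59.9
```

Contact at 4.7 N, at the same height as the pick. I open gradually and withdraw along the tool.

>>> arm_command:
  increments:
    - [0,0,0,0,0,0,0.7]
    - [0,0,0,0,0,0,0.5]
    - [0,0,0,0,0,0,0.41]
    - [0,0,0,0,0,0,0.41]
    - [0,0,-10,0,0,0,0.41]
    - [0,0,-40,0,0,0,0.41]
    - [0,0,-85,0,0,0,0.41]
    - [0,0,-130,0,0,0,0.41]

```text
time: 21.15
ee_pos: [0.5439, -0.3555, 0.1271]
tool_rot: [2.97, 0.444, -0.675]
force: [1.9, -0.0, -0.3]
width: 0.0506
finger_force: 0.0
```

```bash
cp /dev/null /dev/null; python3 - <<'E'
from h import *
go()
a=cv2.imread('pics/side8.png');t=ctrl.snapshot('side');cv2.imwrite('pics/end_side.png',t)
b=cv2.imread('pics/top0.png');u=ctrl.snapshot('top');cv2.imwrite('pics/end_top.png',u)
for nm,x,y in(('side',a,t),('top',b,u)):
    d=(cv2.absdiff(x,y).max(2)>50).astype(np.uint8);k,_,st,c=cv2.connectedComponentsWithStats(d)
    for i in range(1,k):
        if st[i,4]>10: print(nm,st[i],)
# flap
kn=np.array([-74,95*np.sin(.62),132+95*np.cos(.62)])*1e-3
for n,im in(('side',t),('top',u)):
    k=proj(n,place(CH,kn))[0].round(1);x,y=k.round().astype(int);m=(im[y-8:y+9,x-8:x+9].max(2)<60);ys,xs=np.where(m);print(n,'knob pred',k,'seen',xs.mean()+x-8,ys.mean()+y-8,m.sum())
# scoop pan bright outline: lip floor & wall pixels
L=np.array([[45,-32,26],[45,32,26],[-45,-32,3],[-45,32,3],[125,0,28]])*1e-3
print(proj('side',place([.4115,-.3988,.2957],L)).round(1).tolist())
E
```

```text
t 21.15 F [ 1.9 -0.  -0.3] w 0.0506 q [-0.54  0.86  0.96 -0.33  1.62  0.77]
  local mm [ -48.1 -296.6  127.1] tool z [-0.428 -0.056 -0.902]
  local mm [139.    0.5 127.1] tool z [-0.432  0.002 -0.902]
side [242  74  14  17  22]
side [302  88   3   7  11]
side [232  92  12  22  41]
side [272  95  13  20  29]
side [308  98  53  39 183]
side [286 101  13  41 136]
side [281 105   8  26  45]
side [362 129  39  31 247]
side [262 133  15   5  23]
side [410 145  43  43 405]
side [306 148   6   5  13]
side [317 152  34  20 201]
side [402 152  26  10  58]
side [379 156  17  18  94]
side [249 159   8   5  11]
side [390 161  17  10  92]
side [258 164  58  20  98]
side [386 165  16  12  73]
side [407 170  37  33 256]
side [337 174   8   5  23]
side [253 179  11   8  21]
side [321 178  13   8  40]
side [405 180   3  13  22]
side [396 185   4   8  20]
side [321 186  15   8  58]
side [268 189  14   9  25]
side [342 195   8  37  68]
side [405 197  18   7  40]
side [388 204  40  26 297]
side [385 223  30  24 160]
side [367 233  11  17  68]
side [333 238   3   9  18]
side [353 239  22  42 265]
side [36
[... 1234 characters left out ...]
18]
top [230 346   4   7  12]
top [250 346  10   7  15]
top [520 347  13  10  81]
top [326 348   8  16  44]
top [288 356  16  27 218]
top [520 362  15  38 325]
top [438 372  18  28  99]
top [422 376  13   6  15]
top [345 383  13  17 134]
top [403 384  10   2  12]
top [419 385   9  15  75]
top [273 389  20  11 111]
top [595 388  12   9  81]
top [547 394  14   6  52]
side knob pred [296.4 188. ] seen 296.5609756097561 188.41463414634146 41
top knob pred [322.9 215.2] seen nan nan 0
[[353.9, 333.6], [337.3, 317.2], [326.5, 359.6], [310.4, 341.6], [367.8, 308.4]]cp: '/dev/null' and '/dev/null' are the same file
<stdin>:12: RuntimeWarning: Mean of empty slice.
  ret = ret.dtype.type(ret / rcount)
```

```bash
python3 - <<'E'
import cv2,numpy as np
def tm(a,b,x,y,w,h,n):
    A=cv2.Canny(cv2.imread(a),60,150)[y:y+h,x:x+w];A0=cv2.imread(a)[y:y+h,x:x+w]
    B=cv2.imread(b)[y-10:y+h+10,x-10:x+w+10]
    r=cv2.matchTemplate(B,A0,cv2.TM_CCOEFF_NORMED);_,v,_,l=cv2.minMaxLoc(r);print(n,round(v,3),l[0]-10,l[1]-10)
tm('pics/side0.png','pics/end_side.png',240,160,30,32,'mug side')
tm('pics/side0.png','pics/end_side.png',292,264,38,30,'petri side')
tm('pics/side0.png','pics/end_side.png',262,210,18,28,'lamp side')
tm('pics/side0.png','pics/end_side.png',370,212,24,42,'jarR side')
tm('pics/side0.png','pics/end_side.png',310,300,44,60,'scoop side')
tm('pics/top0.png','pics/end_top.png',198,222,34,38,'mug top')
tm('pics/top0.png','pics/end_top.png',275,142,28,32,'jarL top')
tm('pics/top0.png','pics/end_top.png',292,233,22,22,'lamp top')
a,b=cv2.imread('pics/top0.png'),cv2.imread('pics/end_top.png')
print(a[226:254:3,198:232:3].mean(2).astype(int));print(b[226:254:3,198:232:3].mean(2).astype(int))
E
```

```text
mug side 0.64 0 0
petri side 0.991 0 0
lamp side 0.996 0 0
jarR side 0.402 0 0
scoop side 0.655 0 -1
mug top 0.554 0 0
jarL top 0.973 0 0
lamp top 0.464 6 -10
[[174 154 137 150 148 147 148 137 140 156 169 168]
 [123  79 173 176 177 177 176 175 162  96 173 176]
 [120 107 197 195 197 197 198 199 186 113 171 178]
 [120 138 206 206 206 207 206 206 170 129 154 176]
 [122 140 210 209 211 210 210 211 175 134 158 179]
 [121 134 206 205 204 203 199 198 168 124 155 178]
 [121  92 192 190 188 187 184 184 174 106 163 178]
 [121  73 171 170 165 163 162 159 155 102 175 177]
 [122 100 138 140 137 131 124 119 130 148 175 176]
 [167 169 108 143 183 174 154 134 176 172 174 174]]
[[133 118 113 124 121 122 120 114 113 147 183 183]
 [133  74 137 139 138 138 138 136 125  69 188 189]
 [128  85 147 147 148 147 147 146 134  73 188 191]
 [129 103 151 150 151 150 150 149 120 121 168 190]
 [131 104 150 153 154 152 154 151 123 140 172 194]
 [131 101 150 149 147 146 144 143 119 134 167 194]
 [132  72 139 138 138 135 134 140 188 114 175 192]
 [130  70 127 126 124 125 147 172 168 112 191 192]
 [131 110 110 114 140 143 134 129 144 161 192 190]
 [182 182 115 154 201 188 169 146 190 186 186 190]]
```

The mug's image outline is unchanged and only shadowed, and the petri dish, lamp and scoop match their places. Handing in.

```bash
python3 -c "
from station import ctrl
print(ctrl.finish_job())"
```

```text
the job is handed in; nothing more can be done
None
```

The job is handed in at about 21 s: both corks are in the tray, all three stoppers are in the tub, the flap is fully over to the tub side, and the empty scoop is back on the table where it started. I did not re-check the right jar at the end because the gripper hid it; the corks also jammed briefly in the chute and had to be poked down.

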